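# Press a glued stretcher corner in the locking pliers

## Task

The freshly glued stretcher corner stands between the open jaws of the bench-mounted locking pliers: squeeze the two blue handles together until they snap over centre and stay locked, and take your hand right off for about two seconds so the joint is pressed. Then pull the red release lever back towards the handle ends so that the pliers spring open, lift the corner out and set it down gently, standing upright on its foot, on the green drying board. Leave the paint box, brush jar and varnish bottle where they are.

Things in the scene. Friction and masses are not known exactly. Their poses are not given: they have to be found in the camera images.
- clamp: fixed locking pliers on a wooden base, lying level so handles and jaws swing sideways. Origin on the table; x runs from the handle ends to the jaws, y is the closing direction, z up. Mid-height of handles and jaws: z 50 mm. Steel head: x -9 to 53, y +-23, top z 66 mm. Base 12 mm thick, x -35 to 90, y +-55 mm (none under the grips). Work ledge: x 90 to 190, y +-55, top z 35 mm
- handle (a joint): angle of the left (+y) handle, rad; the right handle, jaws and lever follow it. 0 = open, 0.15 = squeezed and locked. Dead centre is near 0.12-0.13: below it the handles spring open to 0, beyond it they snap to 0.15 and stay. Squeezing needs about 12 N on each handle at the squeeze point, hardest at the start (about 25 N if only one is pushed)
- squeeze_point (a point): the point midway between the two blue grips where they are squeezed: clamp x -100 mm, at their mid-height 50 mm above the table. Across the outsides (clamp y) the grips measure 67 mm here when open, 34 mm when locked; both move equally
- grip_l: blue grip of the left handle, 100 mm long, 11 mm thick, 24 mm high (z 38 to 62 mm); its origin is the handle's hinge under the steel head, 10 mm from the clamp origin towards the jaws and 11.5 mm left of the middle. It turns with the handle
- grip_r: blue grip of the right handle, the mirror image of grip_l
- lever: red release lever behind the head. Origin: its hinge (clamp x -18, z 55 mm), axis along clamp y. Above z 75 mm it is a flat tab 24 mm wide (y), 8 mm thick, top at about z 113 mm. Open: leans 0.25 rad towards the handle ends; locked: 0.25 rad towards the jaws. Pulling its tip 10 mm towards the handle ends (about 5 N) trips the lock; it runs 30 mm in all. It is only for releasing
- lever_tip (a point): middle of the upper end of the red lever
- pad_l: black rubber pad of the left jaw, 22 x 9 x 22 mm, origin at its centre, sprung back up to 6 mm. The pads are about 33 mm apart when open and press the 24 mm corner with about 4 N when locked
- pad_r: black rubber pad of the right jaw, the mirror image of pad_l
- corner: glued wooden L, 24 mm thick (its y), about 90 g, on a foot 95 mm long (its x) and 32 mm high; an upright (x -47.5 to -15.5 mm) rises to 95 mm. Origin: centre of the foot's underside. Starts standing on the ledge, upright between the jaw pads, foot pointing away from the pliers, its axes within 3 degrees of the clamp's
- corner_top (a point): middle of the top face of the corner's upright; the 24 mm thickness is gripped below here
- drying_board: fixed drying board with a green top, 190 (x) x 150 (y) x 12 mm; origin at the centre of its underside, top 12 mm above it. It lies left or right of the pliers
- paintbox: bystander: closed wooden paint box with brass catches, 170 x 120 x 70 mm, origin at the centre of its underside, on the other side from the board; leave it alone
- brush_jar: bystander: green glass jar of brushes, 76 mm across, glass 100 mm high, brushes up to 0.2 m, origin at the centre of its underside; leave it alone
- varnish: bystander: amber bottle, 60 mm across, 130 mm high, origin at the centre of its underside; leave it alone
Not all that is in view belongs to the job. There is more than one size of the corner; the job needs the middle-sized.

How it is judged (in metres and radians):
On the way, in this order (a step that is already met when the one before it is completed fails the run):
1. the handles are squeezed past dead centre by the fingers (value of joint handle above 0.135 rad and (contact force between the fingers and grip_l above 1 N or contact force between the fingers and grip_r above 1 N)), for 0.05 s.
2. the pliers stay locked for a second with the fingers off, both pads pressing the corner (value of joint handle above 0.135 rad and contact force between the fingers and clamp below 0.1 N and contact force between the fingers and corner below 0.1 N and contact force between each of pad_l, pad_r and corner above 2 N), for 1 s.
3. the fingers pull the release lever back from its locked position (contact force between the fingers and lever above 0.3 N and value of joint handle below 0.143 rad), for 0.01 s.
4. the pliers are open, the corner still standing in them (value of joint handle below 0.02 rad and distance of corner from where it was at the start of the episode below 0.02 m and angle between corner's own z axis and vertical below 0.15 rad), for 0.1 s.
At the end, for the whole second after the job is handed in: The pliers are open again (handle joint below 0.02 rad) and the corner stands upright (within 0.1 rad) and still on its foot on the drying board: its foot's centre within 85 mm (x) and 65 mm (y) of the board's centre, its underside at the board's top within about 5 mm (value of joint handle below 0.02 rad and x of corner in the frame of drying_board between -0.085 and 0.085 m and y of corner in the frame of drying_board between -0.065 and 0.065 m and z of corner in the frame of drying_board between 0.008 and 0.017 m and angle between corner's own z axis and vertical below 0.1 rad and linear speed of corner below 0.02 m/s); the robot touches nothing.
It fails at once if the paint box is moved (distance of paintbox from where it was at the start of the episode above 0.015 m).
It fails at once if the brush jar is moved (distance of brush_jar from where it was at the start of the episode above 0.015 m).
It fails at once if the varnish bottle is moved (distance of varnish from where it was at the start of the episode above 0.015 m).
It fails at once if the corner is dropped: it falls freely faster than 0.55 m/s (contact force between corner and anything else below 0.02 N and linear speed of corner above 0.55 m/s).
It also fails if it takes over 64 s, if anything falls off the work surface, if the arm or the gripper's body presses on something with over 40 N, if the wrist force passes 120 N, or if a joint passes its speed limit or range.

## Robot

A 6-joint arm with a two-finger parallel gripper is mounted at the origin on the work surface. World frame = base frame: x ahead of the robot, y to its left, z up, the work surface at z = 0. Lengths are in mm, angles in rad, forces in N, time in s.
With the tool pointing down it reaches from about 350 to 875 mm from the base axis. Payload 4.2 kg.
Tool frame: the origin (TCP) lies at the very end of the fingers, on their centre line; the grasp point (between the pads) lies 19 mm behind it (arm.tcp_to_grasp is the x of the grasp point in the tool frame, in mm); x points along the fingers, z is the direction in which the jaws open and shut, and the axes are right-handed (so a half turn about x gives the same grasp; the last joint's range is limited). The gripper opens to 85 mm and grips with 20 to 120 N. Pads are 22 mm wide; open, the fingers measure 114 mm over their backs; the gripper's body (76 mm by 85 mm) begins 54 mm behind the grasp point. The pads swing forward as they close: fully open they stand 13 mm farther back than shut.
Start: joints at [1.442, 0.385, 0.008, 0, -1.194, -0.259], TCP at [236.312, 578.581, 231.312] pointing down, gripper open.
Joint ranges: [-3.14, 3.14], [-1.21, 2.06], [-1.07, 1.41], [-3.16, 2.05], [-2.99, -0.16], [-3.1, 3.1]. Speed limits (rad/s): [2.79, 2.79, 3.14, 3.14, 3.14, 3.14].

## Interface

Orientations are given as a unit quaternion [x, y, z, w].
In Python, from bench import status, get_image, job, arm gives the robot as it stands.
- The arm moves only by the tool apply_moves, never from a script. Its argument "targets" is text: rows parted by semicolons, each of 5 numbers parted by spaces: the shift along the tool's x, y, z in mm, then the turn about the tool's x in degrees, then the gripper's target within -1 to 1 (shut at 1, half-way at 0, fully open at -1). In form: dx dy dz spin hand; .... A call has 1 to 10 rows; each row is the pose to reach, as a shift and turn from the pose commanded when the call began, along the tool's axes at that moment; what a row does not reach only later rows make up. A row lasts 1/12 s, in which the tool goes at most 41.7 mm and 7.16 degrees, less where a joint would pass 70% of its speed; a pose out of reach is approached as far as the arm can. A call with a gripper value outside its range is refused whole. The fingers move at their own pace and stop on an object; the grip force is fixed at half the most. Time passes only in rows, so rows that repeat a pose let the fingers close. It gives the time, the measured TCP pose, the force and the opening at its end, in the units of the state.
- status.read_state(): the state, without advancing time (a new reading comes with each control period).
- get_image(name): name is "scene" or "top" or "wrist"; returns a dict with "img" (420x560x3 uint8, red, green, blue), "mtx" (3x3 intrinsics, pixels), "world_from_camera" (4x4, takes a point from camera to world coordinates). Camera axes: x right, y down, z forward; pixel columns grow to the right and rows downward; lengths in mm; the calibration is good to about 2 mm. A picture is of the moment at which its call begins. There is no depth.
- job.job_done(): hands the job in, once; it reports no verdict.
The state is a dict: "clock": time; "joints": joint angles; "joint_vel": joint speeds; "joint_efforts": joint torques, N m; "position": TCP position; "ee_rot": TCP orientation; "contact_force": force on the tool from outside, world axes, zero at the start; "wrist_torque": the same for the moment, N m; "gripper_width": finger opening in mm.
Only numpy, scipy, OpenCV 4.12 (cv2) and the standard library are available. Lean on these libraries where they do the work, as an engineer would, in place of code of your own. Each camera call takes 0.05 s, during which the arm holds its last target.

## Working session

There is one attempt and no reset: what is moved stays moved. The work goes in short steps, Python scripts to look and compute and a tool call to move; the robot and the scene stay as the last step left them, time stands still between calls to the robot, and variables do not carry over. Pictures are saved under pics/ and viewed, and the job is handed in when it is done.

Besides the shell and the picture viewer there is one more tool, called after ">>>" by a JSON object that holds its "name" and its "arguments". apply_moves: Moves the arm, as the interface text tells. Its arguments: {"type":"object","properties":{"targets":{"type":"string"}},"required":["targets"]}

```bash
mkdir -p pics; ls; cat > h.py <<'E'
import numpy as np, cv2
from bench import status, get_image, job, arm
def snap(n,f):
    d=get_image(n); cv2.imwrite(f'pics/{f}.png',cv2.cvtColor(d['img'],cv2.COLOR_RGB2BGR)); np.savez(f'pics/{f}.npz',**d); return d
def ray(d,u,v,z):
    K=d['mtx'];T=d['world_from_camera']
    r=T[:3,:3]@np.linalg.solve(K,[u,v,1.]);o=T[:3,3]
    return o+r*(z-o[2])/r[2]
def proj(d,p):
    T=np.linalg.inv(d['world_from_camera']);c=T[:3,:3]@np.array(p,float)+T[:3,3];q=d['mtx']@c;return q[:2]/q[2]
E
python3 - <<'E'
from h import *
for n in ['scene','top','wrist']:
    d=snap(n,n+'0'); print(n,d['world_from_camera'].round(3).tolist(),d['mtx'].tolist())
print(status.read_state()); print([a for a in dir(arm) if a[0]!='_'],arm.tcp_to_grasp)
E
```

```text
pics
scene [[0.76, 0.357, -0.542, 1258.039], [0.649, -0.42, 0.634, -721.213], [-0.001, -0.834, -0.552, 720.544], [0.0, 0.0, 0.0, 1.0]] [[514.8428563923583, 0.0, 282.5715491052831], [0.0, 514.8428563923583, 213.45359603823294], [0.0, 0.0, 1.0]]
top [[-0.017, -0.98, 0.197, 385.952], [-1.0, 0.019, 0.008, -11.3], [-0.012, -0.197, -0.98, 1406.054], [0.0, 0.0, 0.0, 1.0]] [[497.47449150029087, 0.0, 284.22596142815553], [0.0, 497.47449150029087, 207.6823101278189], [0.0, 0.0, 1.0]]
wrist [[-0.379, -0.891, -0.25, 299.734], [-0.926, 0.365, 0.1, 552.283], [0.002, 0.269, -0.963, 371.81], [0.0, 0.0, 0.0, 1.0]] [[352.1100887172231, 0.0, 281.89521026661146], [0.0, 352.1100887172231, 210.61394449514157], [0.0, 0.0, 1.0]]
{'clock': 0.15, 'joints': array([ 1.44160981e+00,  3.85391500e-01,  6.92970745e-03, -3.56437140e-04,
       -1.19402495e+00, -2.58636802e-01]), 'joint_vel': array([ 0.00064413, -0.0022572 ,  0.00323126,  0.00119056,  0.0009557 ,
        0.00073852]), 'joint_efforts': array([-3.86214688e-04, -3.92678082e+01,  1.88581681e+01,  4.18857560e+00,
       -3.41662155e-03, -2.56973269e-07]), 'position': array([236.154631  , 578.17972679, 230.46131345]), 'ee_rot': array([-0.58652163, -0.39386916,  0.58748643, -0.39461267]), 'contact_force': array([ 0.26927254, -0.01541321,  0.23452109]), 'wrist_torque': array([ 0.01129658,  0.05971781, -0.02232688]), 'gripper_width': 85.10699152400144}
['IKError', 'tcp_to_grasp'] -18.700000000000003
```

View pics/scene0.png

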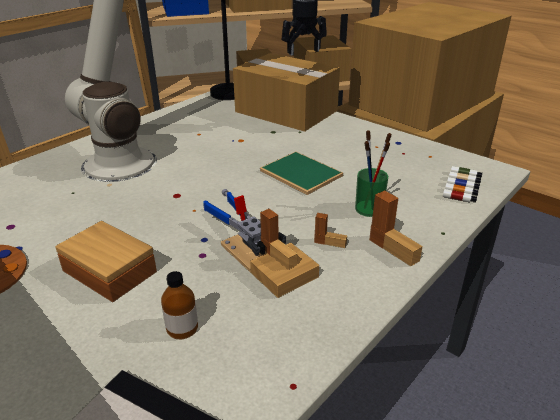

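View pics/top0.png

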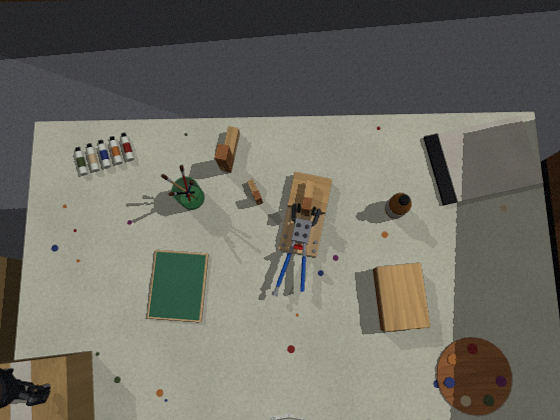

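View pics/wrist0.png

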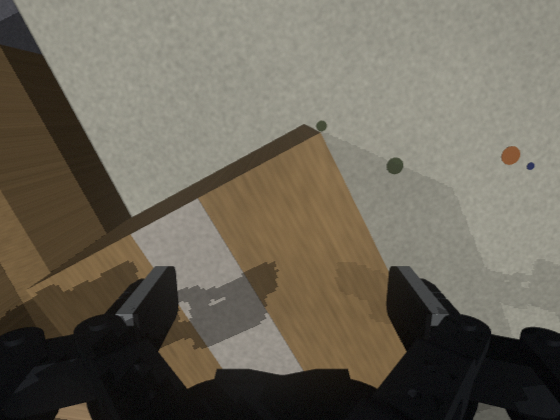

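Candidates for the corner: one in the pliers, with its upright top at scene (269,213) and top (307,188). A small one is at scene (322,220) and top (255,192), and a large one at scene (386,200) and top (228,150). The one standing in the jaws is the middle-sized one, so I'll check it in close crops.

```bash
python3 - <<'E'
import cv2
a=cv2.imread('pics/top0.png')[160:300,240:350]; cv2.imwrite('pics/topc.png',cv2.resize(a,None,fx=4.2,fy=4.2,interpolation=cv2.INTER_CUBIC))
a=cv2.imread('pics/scene0.png')[170:310,190:350]; cv2.imwrite('pics/scenec.png',cv2.resize(a,None,fx=4.2,fy=4.2,interpolation=cv2.INTER_CUBIC))
E
```

```text
(no output)
```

View pics/topc.png

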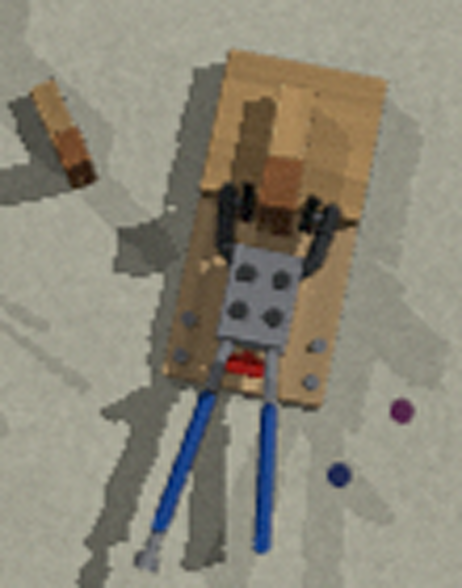

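View pics/scenec.png

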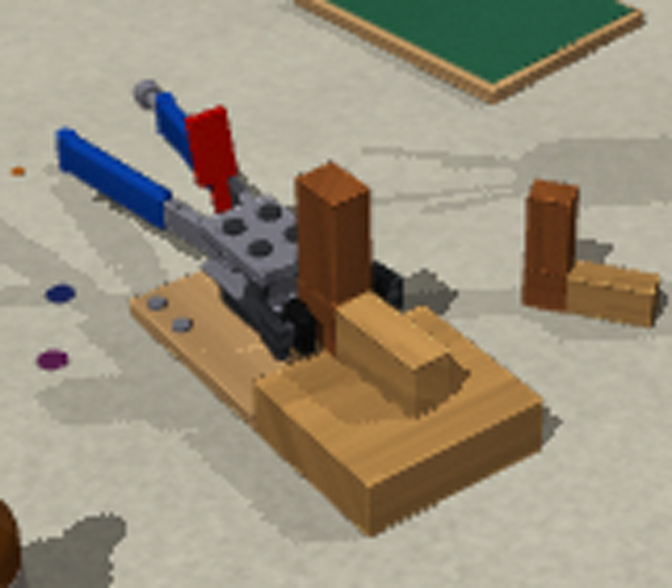

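The crops show the middle-sized corner upright in the open jaws, with its top at topc (283,180). The lever leans back and the ledge and base edges are clear. Next I'll fit the clamp, corner and board poses.

```bash
cat > fit.py <<'E'
from h import *
from scipy.optimize import least_squares
t=dict(np.load('pics/top0.npz'));s=dict(np.load('pics/scene0.npz'))
T=lambda u,v:(240+u/4.2,160+v/4.2); S=lambda u,v:(190+u/4.2,170+v/4.2)
obs=[(t,(190,55,35),T(230,50)),(t,(190,-55,35),T(387,78)),(t,(-35,55,12),T(163,378)),(t,(-35,-55,12),T(322,408)),
(s,(190,-55,35),S(370,487)),(s,(190,55,35),S(543,403)),(s,(-35,-55,12),S(128,300)),
(t,(53,23,66),T(236,248)),(t,(53,-23,66),T(301,256)),(t,(-9,23,66),T(219,338)),(t,(-9,-23,66),T(287,347))]
def tw(p,q): c,sn=np.cos(p[2]),np.sin(p[2]); return np.array([p[0]+c*q[0]-sn*q[1],p[1]+sn*q[0]+c*q[1],q[2]])
f=lambda p:np.concatenate([proj(d,tw(p,q))-uv for d,q,uv in obs])
r=least_squares(f,[700,0,-.1],loss='soft_l1'); print(r.x,r.fun.reshape(-1,2).round(1).tolist())
P=r.x
if __name__=='__main__':
    print('corner top top-view',ray(t,*T(282,176),130),'scene',ray(s,*S(333,184),130))
    print('squeeze',tw(P,(-100,0,50)),'levertip',tw(P,(-32,0,113)),'cornertop pred',tw(P,(107,0,130)))
    for uv in [(153,251),(208,253),(202,322),(148,318)]: print(ray(t,*uv,12))
    for uv in [(299,153),(343,172),(303,190),(261,170)]: print('s',ray(s,*uv,12))
    print('jar',ray(t,188,195,100),'var',ray(t,402,200,130))
E
python3 fit.py
```

```text
[570.3016952  -43.0648027   -6.49830036] [[-0.6, -0.8], [0.0, -0.2], [-0.1, -0.8], [0.5, -0.3], [-0.8, -1.1], [-0.0, -2.2], [-1.3, -0.7], [-0.1, -1.3], [1.0, 0.0], [-0.4, -0.7], [0.0, 0.5]]
corner top top-view [657.07066522 -60.78248733 130.        ] scene [657.71230476 -62.17007177 130.        ]
squeeze [472.60651099 -21.71881989  50.        ] levertip [539.03923626 -36.2340882  113.        ] cornertop pred [674.83554231 -65.9050043  130.        ]
[549.11494216 372.41633141  12.        ]
[540.66024904 217.06983351  12.        ]
[351.67549804 230.97528406  12.        ]
[364.83141251 379.6628911   12.        ]
s [384.23473348 376.90297013  12.        ]
s [554.14716171 365.35010446  12.        ]
s [529.70342508 214.13387507  12.        ]
s [368.78454779 223.37294342  12.        ]
jar [688.69519053 258.82395086 100.        ] var [ 657.37155302 -309.00890148  130.        ]
```

```bash
cat >> h.py <<'E'
from scipy.spatial.transform import Rotation as R
C=np.array([570.3,-43.06]);YAW=-6.4983+2*np.pi
def c2w(x,y,z): c,s=np.cos(YAW),np.sin(YAW); return np.array([C[0]+c*x-s*y,C[1]+s*x+c*y,z])
def w2c(p): c,s=np.cos(YAW),np.sin(YAW); d=np.array(p[:2])-C; return np.array([c*d[0]+s*d[1],-s*d[0]+c*d[1]])
def delta(p,yaw=YAW):
    st=status.read_state(); M=R.from_quat(st['ee_rot']).as_matrix()
    d=M.T@(np.array(p)-st['position'])
    y=np.array([-np.sin(yaw),np.cos(yaw),0]) # want tool z along this or minus
    a=M.T@y; ang=np.degrees(np.arctan2(-a[1],a[2])); ang=(ang+90)%180-90
    print('shift',d.round(1),'spin',ang.round(1),'n',np.linalg.norm(d)/41.7,abs(ang)/7.16,'| pos',st['position'].round(1),'F',st['contact_force'].round(2),'w',round(st['gripper_width'],1),'t',st['clock'],'tcp in clamp',w2c(st['position']).round(1),'j',st['joints'].round(2))
E
python3 - <<'E'
from h import *
M=R.from_quat(status.read_state()['ee_rot']).as_matrix();print(M.round(3))
delta(c2w(-102,0,160)); s=dict(np.load('pics/scene0.npz')); print(ray(s,225,92,0),ray(s,236,100,0), w2c([657,-61]))
E
```

```text
[[-0.001  0.926 -0.378]
 [-0.002 -0.378 -0.926]
 [-1.     0.     0.002]]
shift [ 71.3 443.8 466.1] spin -9.9 n 15.528643890721682 1.3831025537021557 | pos [236.2 578.2 230.5] F [ 0.27 -0.02  0.23] w 85.1 t 0.15 tcp in clamp [-459.1  535.6] j [ 1.44  0.39  0.01 -0.   -1.19 -0.26]
[-186.20671525  618.62347175    0.        ] [-92.54022115 585.70586959   0.        ] [88.53119438  0.98041942]
```

>>> {"name": "apply_moves", "arguments": {"targets": "0 26 27 -1 -1; 0 52 55 -2 -1; 0 80 84 -3 -1; 0 108 113 -4 -1; 0 136 142 -5 -1; 0 164 171 -6 -1; 0 192 201 -7 -1; 0 220 231 -8 -1; 0 248 260 -9 -1; 0 276 290 -10 -1"}}

```text
clock: 0.98
position: [382.2, 203.8, 231.4]
ee_rot: [0.55, 0.444, -0.55, 0.444]
contact_force: [1.9, 0.6, 0.2]
gripper_width: 85.2
```

```bash
python3 - <<'E'
from h import *
delta(c2w(-102,0,160))
E
```

```text
shift [ 71.3 133.7 201.5] spin 0.2 n 6.0469486654035105 0.027504478232556147 | pos [382.2 203.8 231.4] F [1.88 0.64 0.23] w 85.2 t 0.9833 tcp in clamp [-236.4  201. ] j [ 0.87  0.05 -0.43 -0.   -1.09  0.49]
```

>>> {"name": "apply_moves", "arguments": {"targets": "10 19 28 0 -1; 20 38 57 0 -1; 30 57 86 0 -1; 40 76 115 0 -1; 50 95 144 0 -1; 60 114 172 0 -1; 70 134 201 0 -1; 70 134 201 0 -1; 70 134 201 0 -1; 70 134 201 0 -1"}}

```text
clock: 1.82
position: [470.4, -19.1, 161.2]
ee_rot: [-0.55, -0.444, 0.551, -0.444]
contact_force: [0.2, -0.3, -0.2]
gripper_width: 85.5
```

```bash
python3 - <<'E'
from h import *
delta(c2w(-102,0,33))
d=snap('wrist','w1'); 
for q in [(-100,0,50),(-100,33.5,62),(-100,-33.5,62),(-36,0,111)]: print(q,proj(d,c2w(*q)).round(0))
E
```

```text
shift [128.2   0.7   2.1] spin 0.1 n 3.0751448392681264 0.009541889955591281 | pos [470.4 -19.1 161.2] F [ 0.22 -0.3  -0.24] w 85.5 t 1.8167 tcp in clamp [-102.7    2.1] j [ 0.31  0.19 -0.46 -0.   -0.92  1.05]
(-100, 0, 50) [284. 204.]
(-100, 33.5, 62) [237. 209.]
(-100, -33.5, 62) [332. 209.]
(-36, 0, 111) [286. 116.]
```

View pics/w1.png

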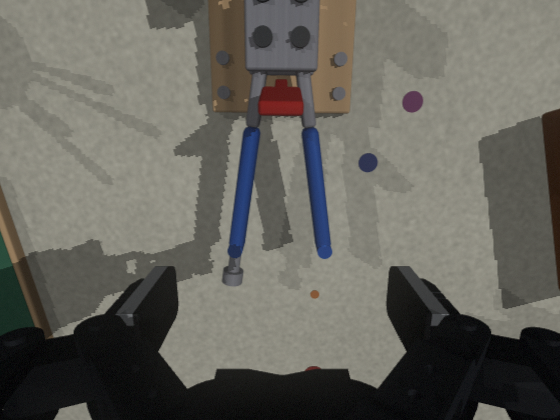

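The wrist view has the grips' outer edges at u≈234 and 327 on row 209, so their middle is ≈280.5. The fingers' middle is ≈282, so they're already centred. The fit is about 2.5 mm off in y. I'll go straight down.

>>> {"name": "apply_moves", "arguments": {"targets": "30 0 0 0 -1; 60 0 0 0 -1; 85 0 0 0 -1; 105 0 0 0 -1; 118 0 0 0 -1; 128 0 0 0 -1; 128 0 0 0 -1; 128 0 0 0 -1"}}

```text
clock: 2.53
position: [470.6, -17.9, 33.6]
ee_rot: [-0.55, -0.445, 0.55, -0.445]
contact_force: [-0.3, 0.4, -0.6]
gripper_width: 85.5
```

```bash
python3 - <<'E'
from h import *
delta(c2w(-102,2,33))
snap('wrist','w2');snap('scene','s2')
a=cv2.imread('pics/s2.png')[120:320,150:400]; b=cv2.imread('pics/w2.png')
cv2.imwrite('pics/c2.png',cv2.resize(a,None,fx=3,fy=3,interpolation=cv2.INTER_CUBIC))
E
```

```text
shift [0.6 0.7 1.3] spin 0.3 n 0.038765078591345516 0.03513301922097073 | pos [470.6 -17.9  33.6] F [-0.3   0.45 -0.61] w 85.5 t 2.5333 tcp in clamp [-102.7    3.3] j [ 0.31  0.38 -0.61  0.   -0.58  1.05]
```

View pics/c2.png

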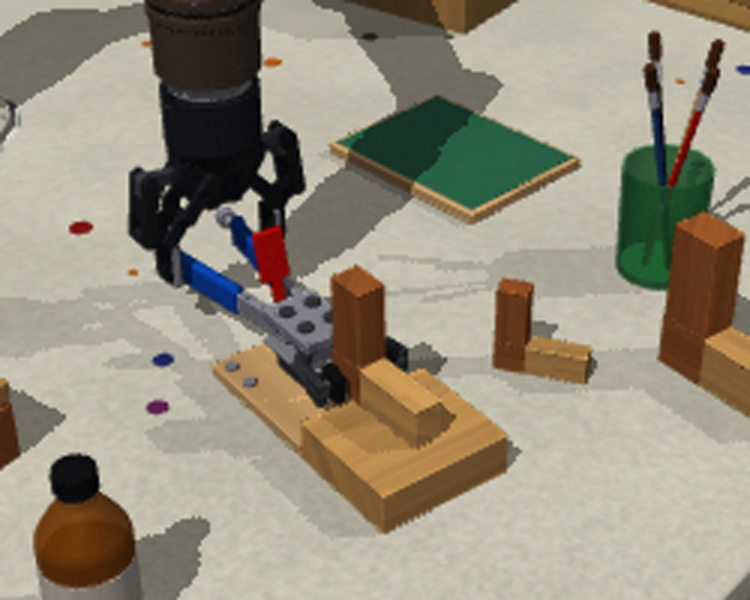

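View pics/w2.png

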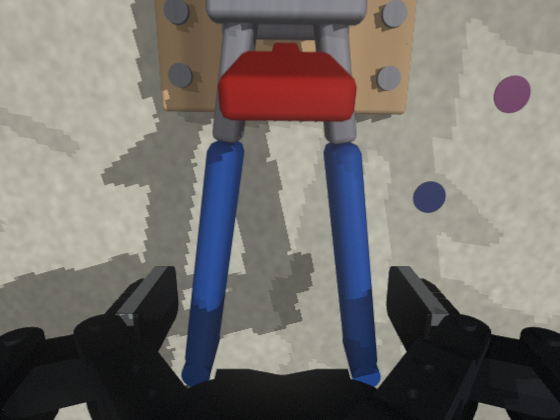

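The fingers straddle both grips: left outer edge ≈190, right ≈375, mid ≈282. Squeezing.

>>> {"name": "apply_moves", "arguments": {"targets": "0 0 0 0 0.0; 0 0 0 0 0.2; 0 0 0 0 0.4; 0 0 0 0 0.4; 0 0 0 0 0.4; 0 0 0 0 0.4; 0 0 0 0 0.4; 0 0 0 0 0.4"}}

```text
clock: 3.3
position: [472.8, -18.2, 35.7]
ee_rot: [0.552, 0.443, -0.549, 0.445]
contact_force: [-1.6, 3.5, 9.7]
gripper_width: 32.3
```

```bash
python3 - <<'E'
from h import *
delta(c2w(-102,2,33))
snap('wrist','w3');
E
```

```text
shift [ 2.7 -1.4  1.5] spin 0.1 n 0.08198049770395154 0.011409216773107312 | pos [472.8 -18.2  35.7] F [-1.59  3.53  9.66] w 32.3 t 3.3 tcp in clamp [-100.6    3.5] j [ 0.31  0.38 -0.6   0.   -0.58  1.05]
```

View pics/w3.png

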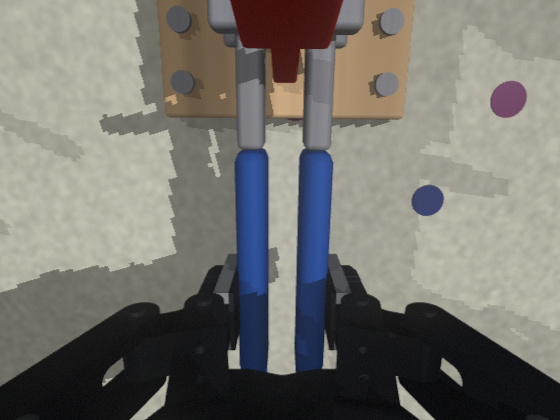

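The grips are parallel and the lever has swung forward, so the pliers are locked (width 32 mm). Opening, then lifting clear and waiting.

>>> {"name": "apply_moves", "arguments": {"targets": "0 0 0 0 0.0; 0 0 0 0 -1; 0 0 0 0 -1; 0 0 0 0 -1; 0 0 0 0 -1; 0 0 0 0 -1; -25 0 0 0 -1; -65 0 0 0 -1; -105 0 0 0 -1; -140 0 0 0 -1"}}

```text
clock: 4.18
position: [470.5, -19.2, 175.5]
ee_rot: [0.55, 0.444, -0.55, 0.444]
contact_force: [1.0, -0.5, 0.1]
gripper_width: 85.4
```

```bash
python3 - <<'E'
from h import *
delta(c2w(-102,2,175))
snap('wrist','w4');
E
```

```text
shift [0.5 0.6 0. ] spin 0.1 n 0.017490671060575762 0.017067541800891088 | pos [470.5 -19.2 175.5] F [ 1.   -0.55  0.11] w 85.4 t 4.1833 tcp in clamp [-102.6    2. ] j [ 0.31  0.18 -0.44  0.   -0.95  1.05]
```

View pics/w4.png

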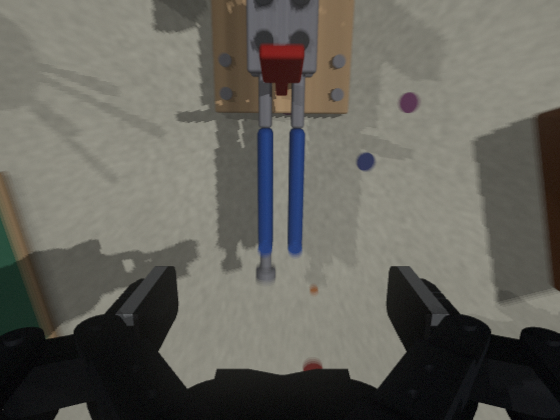

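Still locked with the hand off; the lever tab is at (282,60) leaning to the jaws. I'll move over behind the lever with the fingers shut, using up the hold time.

>>> {"name": "apply_moves", "arguments": {"targets": "0 30 0 0 0; 0 60 0 0 1; 0 90 0 0 1; 0 115 0 0 1; 0 132 0 0 1; 0 132 0 0 1; 0 132 0 0 1; 0 132 0 0 1; 0 132 0 0 1; 0 132 0 0 1"}}

```text
clock: 5.07
position: [598.8, -46.8, 173.6]
ee_rot: [0.55, 0.444, -0.55, 0.444]
contact_force: [0.1, -0.7, -0.6]
gripper_width: 0.1
```

>>> {"name": "apply_moves", "arguments": {"targets": "0 0 0 0 1; 0 0 0 0 1; 0 0 0 0 1; 0 0 0 0 1; 0 0 0 0 1; 0 0 0 0 1; 0 0 0 0 1; 0 0 0 0 1; 0 0 0 0 1; 0 0 0 0 1"}}

```text
clock: 5.9
position: [599.6, -47.0, 173.3]
ee_rot: [-0.55, -0.444, 0.55, -0.444]
contact_force: [0.3, 0.1, -0.2]
gripper_width: -0.4
```

```bash
python3 - <<'E'
from h import *
d=dict(np.load('pics/w4.npz')); print(w2c(ray(d,282,46,112)), w2c(ray(d,282,82,75)))
delta(c2w(30,2,90))
snap('scene','s5');d=snap('wrist','w5')
for p in [(30,2,75),(58,2,66)]: print(proj(d,c2w(*p)))
a=cv2.imread('pics/s5.png')[120:320,150:400]
cv2.imwrite('pics/c5.png',cv2.resize(a,None,fx=3,fy=3,interpolation=cv2.INTER_CUBIC))
E
```

```text
[0.18182988 1.91490715] [-15.0549773    1.86739744]
shift [83.3  0.5  0.4] spin 0.1 n 1.9975263891343762 0.014195952529123696 | pos [599.6 -47.  173.3] F [ 0.33  0.1  -0.22] w -0.4 t 5.9 tcp in clamp [29.5  2.4] j [ 0.19  0.39 -0.14  0.   -1.04  1.17]
[282.15020302 212.04327384]
[282.19953335 170.70332634]
```

View pics/c5.png

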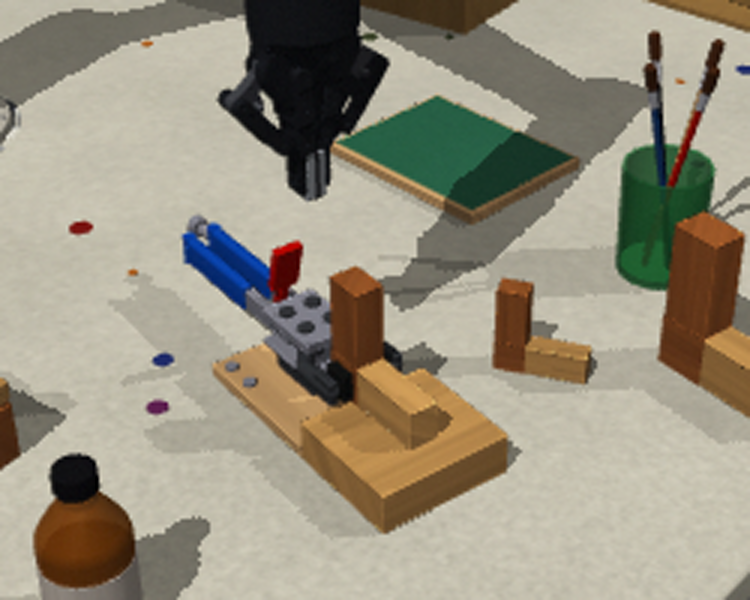

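View pics/w5.png

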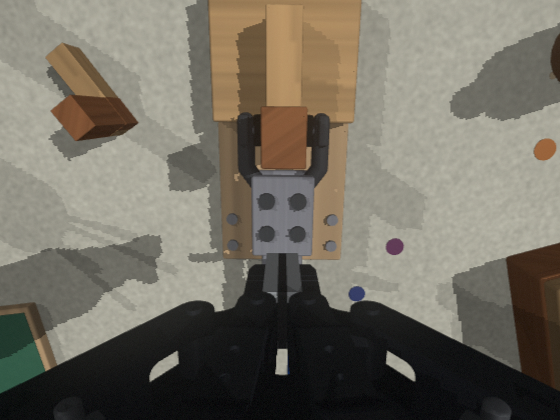

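>>> {"name": "apply_moves", "arguments": {"targets": "25 0 0 0 1; 50 0 0 0 1; 70 0 0 0 1; 83 0 0 0 1; 83 0 0 0 1; 83 0 0 0 1; 83 0 0 0 1"}}

```text
clock: 6.58
position: [600.5, -46.9, 91.4]
ee_rot: [0.551, 0.444, -0.55, 0.445]
contact_force: [-0.7, 0.5, -0.1]
gripper_width: -0.0
```

```bash
python3 - <<'E'
from h import *
delta(c2w(-30,2,90))
snap('scene','s6');d=snap('wrist','w6')
a=cv2.imread('pics/s6.png')[120:320,150:400]
cv2.imwrite('pics/c6.png',cv2.resize(a,None,fx=3,fy=3,interpolation=cv2.INTER_CUBIC))
E
```

```text
shift [  1.3 -60.4   0.5] spin 0.1 n 1.4476316869981445 0.018310116055477423 | pos [600.5 -46.9  91.4] F [-0.66  0.46 -0.08] w -0.0 t 6.5833 tcp in clamp [30.3  2.7] j [ 0.19  0.48 -0.23  0.   -0.86  1.17]
```

View pics/c6.png

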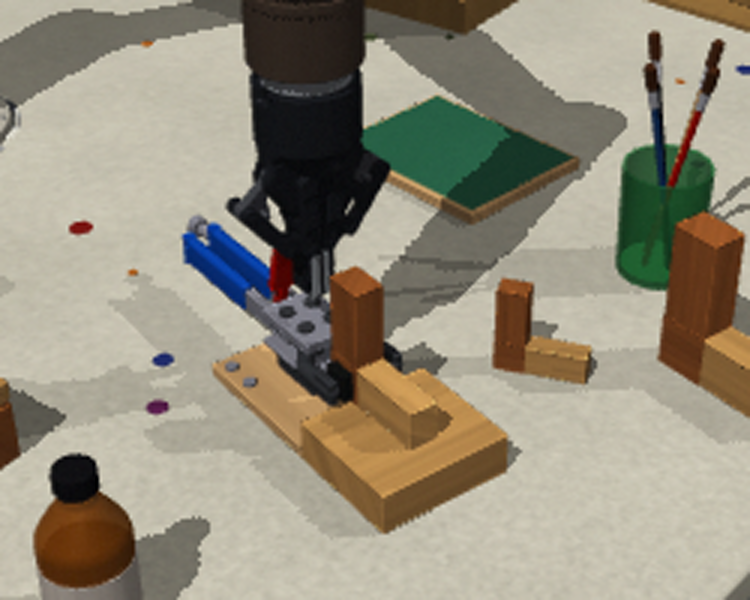

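>>> {"name": "apply_moves", "arguments": {"targets": "0 -14 0 0 1; 0 -20 0 0 1; 0 -23 0 0 1; 0 -26 0 0 1; 0 -29 0 0 1; 0 -32 0 0 1; 0 -35 0 0 1; 0 -37 0 0 1; 0 -37 0 0 1; 0 -37 0 0 1"}}

```text
clock: 7.52
position: [562.8, -39.1, 89.9]
ee_rot: [-0.55, -0.444, 0.551, -0.444]
contact_force: [0.4, 0.1, -0.3]
gripper_width: -0.0
```

```bash
python3 - <<'E'
from h import *
delta(c2w(-12,2,90))
snap('scene','s7')
a=cv2.imread('pics/s7.png')[120:320,150:400]
cv2.imwrite('pics/c7.png',cv2.resize(a,None,fx=3,fy=3,interpolation=cv2.INTER_CUBIC))
E
```

```text
shift [-0.1 -3.8  0.2] spin 0.1 n 0.09202619548731863 0.015360084094805933 | pos [562.8 -39.1  89.9] F [ 0.37  0.09 -0.33] w -0.0 t 7.5167 tcp in clamp [-8.2  2.2] j [ 0.22  0.43 -0.33 -0.   -0.82  1.14]
```

View pics/c7.png

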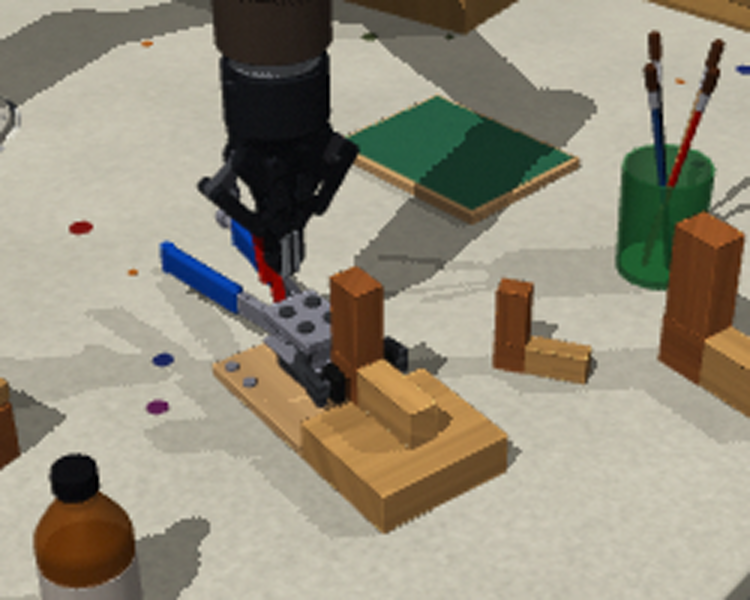

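The pliers have opened and the corner still stands. I'll rise and move towards the corner, then measure it.

>>> {"name": "apply_moves", "arguments": {"targets": "0 5 0 0 1; -30 5 0 0 1; -65 5 0 0 0; -90 10 0 0 -1; -90 35 0 0 -1; -90 50 0 0 -1; -90 50 0 0 -1; -90 50 0 0 -1; -90 50 0 0 -1; -90 50 0 0 -1"}}

```text
clock: 8.4
position: [611.5, -49.7, 179.9]
ee_rot: [-0.55, -0.444, 0.551, -0.444]
contact_force: [-0.9, -0.9, 0.2]
gripper_width: 85.2
```

```bash
python3 - <<'E'
from h import *
delta(c2w(89,2,97))
snap('wrist','w8')
a=cv2.imread('pics/w8.png')[0:300,130:430]
cv2.imwrite('pics/c8.png',cv2.resize(a,None,fx=2,fy=2,interpolation=cv2.INTER_CUBIC))
E
```

```text
shift [82.8 47.4  0.3] spin 0.1 n 2.288425692994675 0.015211539141951272 | pos [611.5 -49.7 179.9] F [-0.95 -0.88  0.16] w 85.2 t 8.4 tcp in clamp [41.7  2.3] j [ 0.18  0.41 -0.09 -0.   -1.07  1.18]
```

View pics/c8.png

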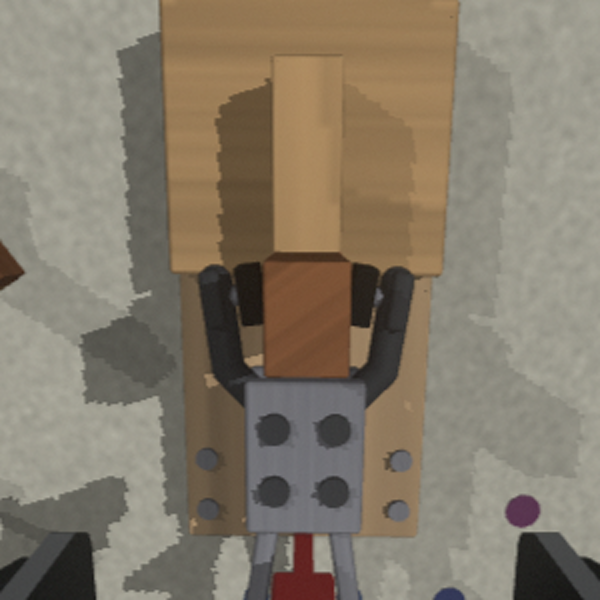

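```bash
python3 - <<'E'
from h import *
d=dict(np.load('pics/w8.npz'))
for u,v in [(307.5,319.5),(266,262),(350,262),(264,377),(350,377)]: print(w2c(ray(d,130+u/2,v/2,130)))
p=ray(d,283.7,159.7,130);print(p); p[2]=99; delta(p)
E
```

```text
[85.41242399  1.11214886]
[100.62408267  12.16541119]
[100.65568158 -10.11967226]
[69.48260721 13.12682367]
[ 69.51414145 -10.71758268]
[654.01343939 -60.18478015 130.        ]
shift [81.1 43.8  1.3] spin 0.1 n 2.2096396284450717 0.016823263954102472 | pos [611.6 -49.7 180.1] F [ 0.85  0.2  -0.48] w 85.5 t 8.45 tcp in clamp [41.7  2.4] j [ 0.18  0.4  -0.09 -0.   -1.07  1.18]
```

>>> {"name": "apply_moves", "arguments": {"targets": "0 25 1 0 -1; 0 44 1 0 -1; 0 44 1 0 -1; 30 44 1 0 -1; 60 44 1 0 -1; 78 44 1 0 -1; 88 44 1 0 -1; 88 44 1 0 -1; 88 44 1 0 -1"}}

```text
clock: 9.2
position: [655.2, -60.0, 92.8]
ee_rot: [-0.55, -0.444, 0.55, -0.444]
contact_force: [0.5, -0.8, -0.1]
gripper_width: 85.3
```

```bash
python3 - <<'E'
from h import *
delta([654,-60.2,92])
snap('wrist','w9'); snap('scene','s9')
a=cv2.imread('pics/s9.png')[120:320,150:400]
cv2.imwrite('pics/c9.png',np.hstack([cv2.resize(a,None,fx=2,fy=2),cv2.resize(cv2.imread('pics/w9.png'),(300,400))]))
E
```

```text
shift [ 0.8 -1.1  0.5] spin 0.1 n 0.035205723166489816 0.019727168737925852 | pos [655.2 -60.   92.8] F [ 0.47 -0.75 -0.13] w 85.3 t 9.2 tcp in clamp [86.6  1.6] j [ 0.15  0.56 -0.08  0.   -0.94  1.2 ]
```

View pics/c9.png

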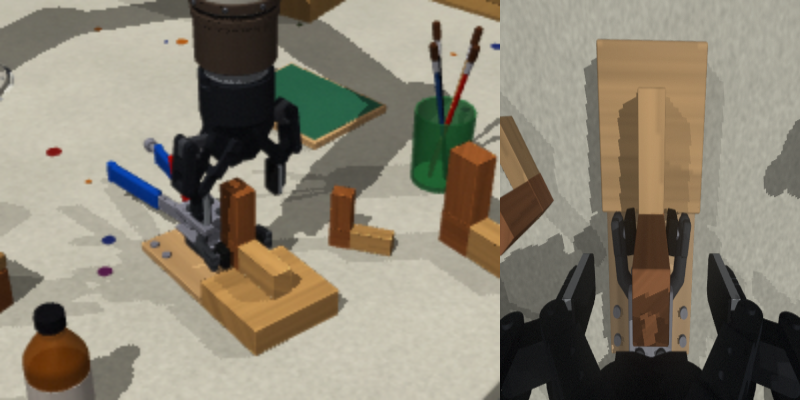

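The upright is centred between the open fingers, clear of the jaws. Closing the gripper.

>>> {"name": "apply_moves", "arguments": {"targets": "0 0 0 0 0.2; 0 0 0 0 0.4; 0 0 0 0 0.5; 0 0 0 0 0.6; 0 0 0 0 0.8; 0 0 0 0 0.8; 0 0 0 0 0.8; 0 0 0 0 0.8"}}

```text
clock: 9.97
position: [655.3, -60.0, 92.7]
ee_rot: [0.55, 0.444, -0.55, 0.444]
contact_force: [-1.4, 0.7, 2.1]
gripper_width: 23.2
```

>>> {"name": "apply_moves", "arguments": {"targets": "-3 0 0 0 0.8; -8 0 0 0 0.8; -18 0 0 0 0.8; -35 0 0 0 0.8; -60 0 0 0 0.8; -85 0 0 0 0.8; -105 0 0 0 0.8; -115 0 0 0 0.8; -115 0 0 0 0.8; -115 0 0 0 0.8"}}

```text
clock: 10.8
position: [654.8, -59.9, 207.2]
ee_rot: [0.551, 0.444, -0.55, 0.444]
contact_force: [0.1, 0.1, -1.3]
gripper_width: 23.4
```

```bash
python3 - <<'E'
from h import *
s=dict(np.load('pics/scene0.npz'));t=dict(np.load('pics/top0.npz'))
bt=np.mean([ray(t,*uv,12) for uv in [(153,251),(208,253),(202,322),(148,318)]],0);bs=np.mean([ray(s,*uv,12) for uv in [(299,153),(343,172),(303,190),(261,170)]],0)
print(bt,bs); b=(bt+bs)/2
off=31.5*np.array([np.cos(YAW),np.sin(YAW)]); p=np.array([b[0]-off[0],b[1]-off[1],150]);print(p);delta(p)
snap('scene','s10');snap('wrist','w10')
cv2.imwrite('pics/c10.png',np.hstack([cv2.resize(cv2.imread('pics/s10.png'),(400,300)),cv2.resize(cv2.imread('pics/w10.png'),(400,300))]))
E
```

```text
[451.57052544 300.03108502  12.        ] [459.21746701 294.93997327  12.        ]
[424.6200108  304.20950274 150.        ]
shift [  57.5 -302.1 -307. ] spin 0.1 n 10.420189672066293 0.011852918251452868 | pos [654.8 -59.9 207.2] F [ 0.11  0.13 -1.35] w 23.4 t 10.8 tcp in clamp [86.1  1.6] j [ 0.15  0.46  0.06 -0.   -1.17  1.2 ]
```

View pics/c10.png

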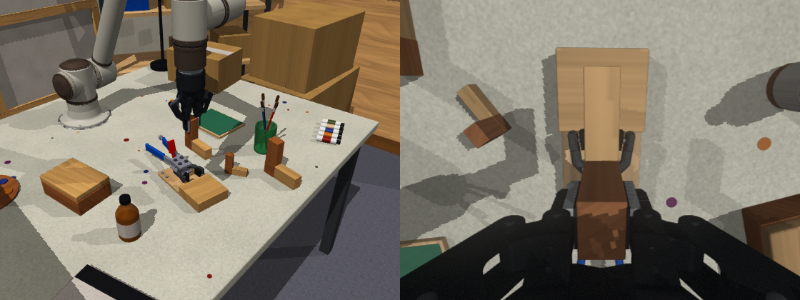

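The corner is held and clear of the clamp. I'll carry it to above the board.

>>> {"name": "apply_moves", "arguments": {"targets": "0 -10 -10 0 0.8; 0 -28 -28 0 0.8; 0 -48 -49 0 0.8; 0 -69 -70 0 0.8; 0 -90 -91 0 0.8; 0 -111 -112 0 0.8; 0 -132 -134 0 0.8; 0 -153 -155 0 0.8; 0 -174 -176 0 0.8; 0 -190 -193 0 0.8"}}

```text
clock: 11.73
position: [507.8, 170.2, 206.1]
ee_rot: [-0.549, -0.444, 0.551, -0.444]
contact_force: [0.7, 0.3, -0.2]
gripper_width: 23.3
```

>>> {"name": "apply_moves", "arguments": {"targets": "0 -20 -20 0 0.8; 0 -40 -41 0 0.8; 0 -60 -61 0 0.8; 0 -80 -82 0 0.8; 0 -95 -97 0 0.8; 0 -107 -109 0 0.8; 0 -112 -114 0 0.8; 0 -112 -114 0 0.8; 0 -112 -114 0 0.8"}}

```text
clock: 12.48
position: [424.5, 303.5, 206.7]
ee_rot: [-0.55, -0.444, 0.551, -0.444]
contact_force: [0.3, -0.6, -2.0]
gripper_width: 23.4
```

```bash
python3 - <<'E'
from h import *
delta([424.6,304.2,72])
snap('top','t11');snap('wrist','w11')
cv2.imwrite('pics/c11.png',np.hstack([cv2.resize(cv2.imread('pics/t11.png'),(400,300)),cv2.resize(cv2.imread('pics/w11.png'),(400,300))]))
E
```

```text
shift [ 1.347e+02  1.000e-01 -9.000e-01] spin 0.1 n 3.229494795623786 0.019667825312274758 | pos [424.5 303.5 206.7] F [ 0.34 -0.56 -1.99] w 23.4 t 12.4833 tcp in clamp [-216.4  307.5] j [ 0.93  0.23 -0.28 -0.   -1.06  0.43]
```

View pics/c11.png

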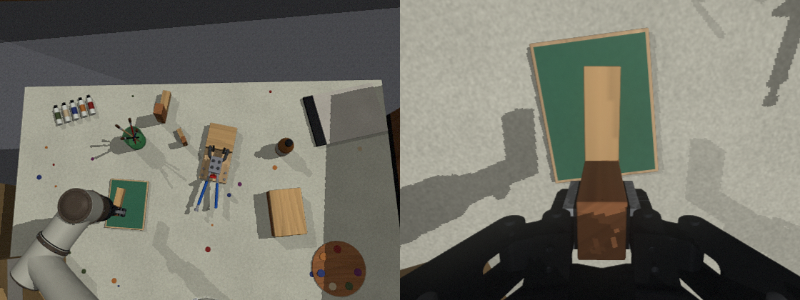

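It's positioned over the board. Lowering.

>>> {"name": "apply_moves", "arguments": {"targets": "20 0 0 0 0.8; 45 0 0 0 0.8; 70 0 0 0 0.8; 92 0 0 0 0.8; 110 0 0 0 0.8; 120 0 0 0 0.8; 126 0 0 0 0.8; 129 0 0 0 0.8; 131 0 0 0 0.8; 132 0 0 0 0.8"}}

```text
clock: 13.42
position: [425.5, 304.3, 76.0]
ee_rot: [0.551, 0.444, -0.55, 0.444]
contact_force: [0.4, 0.3, -0.5]
gripper_width: 23.2
```

>>> {"name": "apply_moves", "arguments": {"targets": "1 0 0 0 0.8; 1 0 0 0 0.8; 1 0 0 0 0.8"}}

```text
clock: 13.67
position: [425.1, 304.2, 74.9]
ee_rot: [0.551, 0.444, -0.55, 0.444]
contact_force: [-0.0, -0.4, -0.8]
gripper_width: 23.4
```

>>> {"name": "apply_moves", "arguments": {"targets": "1 0 0 0 0.8; 2 0 0 0 0.8; 2 0 0 0 0.8; 2 0 0 0 0.8"}}

```text
clock: 14.0
position: [424.9, 303.9, 72.3]
ee_rot: [-0.55, -0.444, 0.55, -0.444]
contact_force: [-0.0, -0.0, -1.0]
gripper_width: 23.8
```

>>> {"name": "apply_moves", "arguments": {"targets": "1 0 0 0 0.8; 2 0 0 0 0.8; 2 0 0 0 0.8; 2 0 0 0 0.8"}}

```text
clock: 14.33
position: [424.9, 303.9, 70.2]
ee_rot: [-0.55, -0.444, 0.55, -0.444]
contact_force: [0.2, 0.2, -1.1]
gripper_width: 23.4
```

>>> {"name": "apply_moves", "arguments": {"targets": "0.5 0 0 0 0.8; 1 0 0 0 0.8; 1 0 0 0 0.8; 1 0 0 0 0.8"}}

```text
clock: 14.67
position: [425.0, 304.0, 69.7]
ee_rot: [0.55, 0.444, -0.55, 0.444]
contact_force: [-0.4, -1.5, 2.9]
gripper_width: 23.9
```

The foot is down: the vertical force went from -1 to +2.9 N at z 69.7. Releasing gently.

>>> {"name": "apply_moves", "arguments": {"targets": "0 0 0 0 0.4; 0 0 0 0 0.2; 0 0 0 0 0; 0 0 0 0 -0.5; 0 0 0 0 -1; 0 0 0 0 -1; 0 0 0 0 -1; 0 0 0 0 -1; 0 0 0 0 -1"}}

```text
clock: 15.42
position: [424.9, 303.9, 69.3]
ee_rot: [-0.55, -0.444, 0.55, -0.444]
contact_force: [-0.4, -0.1, -0.2]
gripper_width: 85.5
```

>>> {"name": "apply_moves", "arguments": {"targets": "-10 0 0 0 -1; -30 0 0 0 -1; -60 0 0 0 -1; -95 0 0 0 -1; -130 0 0 0 -1; -150 -20 0 0 -1; -150 -50 0 0 -1; -150 -60 0 0 -1; -150 -60 0 0 -1; -150 -60 0 0 -1"}}

```text
clock: 16.25
position: [366.0, 316.6, 219.6]
ee_rot: [0.55, 0.444, -0.55, 0.444]
contact_force: [0.8, -0.1, 0.2]
gripper_width: 85.4
```

```bash
python3 - <<'E'
from h import *
delta([424.6,304.2,72])
snap('scene','s12');w=snap('wrist','w12')
cv2.imwrite('pics/c12.png',np.hstack([cv2.resize(cv2.imread('pics/s12.png')[90:310,150:400],(400,352)),cv2.resize(cv2.imread('pics/w12.png'),(400,352))]))
E
```

```text
shift [147.6  59.9  -0.2] spin 0.2 n 3.8206862665103367 0.027216063216099196 | pos [366.  316.6 219.6] F [ 0.8  -0.06  0.17] w 85.4 t 16.25 tcp in clamp [-276.4  307.8] j [ 1.05  0.15 -0.35  0.   -1.07  0.31]
```

View pics/c12.png

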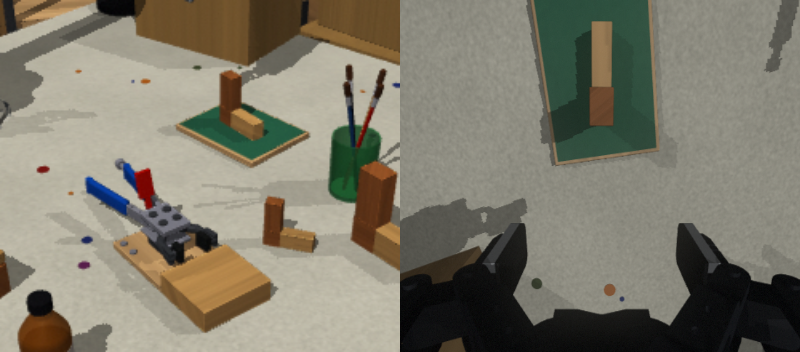

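The corner stands upright near the middle of the board, the pliers are open with the lever back, and the hand is clear.

```bash
python3 - <<'E'
from h import *
print(job.job_done())
E
```

```text
the job is handed in; nothing more can be done
None
```

The job is handed in at about 16 s; it gave no verdict.

- **What I did:** I squeezed the handles until they locked and kept the hand off for about 2.5 s. I then pulled the lever back with the shut fingers, and the pliers sprang open with the corner still standing. I lifted the corner by its upright and lowered it onto the board until I felt contact (about 3 N), then let go.
- **Last checks:** The final pictures show the corner upright near the middle of the drying board and the pliers open. The jar and the other corners look unmoved, and the bottle was only partly in view. The paint box was not in those last pictures; it looked in place in the earlier view from above. The hand is about 150 mm higher and touching nothing.
- **Disagreements:** My clamp fit from the fixed cameras was about 2 mm off sideways, which I corrected from the wrist camera. The two fixed cameras differed by 5–8 mm on the board's centre, so I used the mean. That is well inside the allowed area.
- **Not measured directly:** I judged the handle angle and the pad forces from the pictures and the gripper opening.

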